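# Slide a ceramic plate out over the end of the draining ledge

### The arm

A 6-joint arm with a two-finger parallel gripper is mounted at the origin on the work surface. World frame = base frame: x ahead of the robot, y to its left, z up, the work surface at z = 0. Lengths are in m, angles in rad, forces in N, time in s.
With the tool pointing down it reaches from about 0.2 to 0.875 m from the base axis. Payload 3.4 kg.
Tool frame: the origin (TCP) lies at the very end of the fingers, on their centre line; the grasp point (between the pads) lies 19 mm behind it; y points along the fingers, x is the direction in which the jaws open and shut, and the axes are right-handed (so a half turn about y gives the same grasp; the last joint's range is limited). The gripper opens to 94 mm and grips with 3 to 60 N. Pads are 16 mm wide; open, the fingers measure 119 mm over their backs; the gripper's body (75 mm by 177 mm) begins 78 mm behind the grasp point.
Start: joints at [-1.457, 0.276, 1.505, -0, 1.361, -0.121], TCP at [0.134, -0.559, 0.205] pointing down, gripper open.
Joint ranges: [-2.89, 2.89], [-0.75, 2.08], [0.22, 2.7], [-1.18, 4.32], [0.11, 2.71], [-2.7, 2.7]. Speed limits (rad/s): [2.57, 2.57, 3.14, 3.14, 3.14, 3.14].

### API

Orientations are given as a rotation vector (axis times angle).
In Python, from rig import telemetry, imaging, workorder gives the robot as it stands.
- The arm moves only by the tool drive_tool, never from a script. Its argument "plan" is one flat list of numbers, 5 for each row, row after row: the shift along the tool's x, y, z scaled (see below), then the turn about the tool's y scaled (see below), then the opening, from -1 (shut) to 1 (fully open). In form: [dx, dy, dz, yaw, gripper, dx, dy, dz, yaw, gripper, ...]. A call has 1 to 8 rows; each row shifts and turns the commanded pose from where the row before left it, along the tool's axes as they then stand; what a row does not reach is not made up. The controller multiplies each number of a shift by 500 mm and each number of a turn by pi/2 rad. A row lasts 1/8 s, in which the tool goes at most 62.5 mm and 10.7 degrees, less where a joint would pass 70% of its speed; a pose out of reach is approached as far as the arm can. A call with a number of a shift or a turn outside -1 to 1 is refused whole. A call with a gripper value outside its range is refused whole. The fingers move at their own pace and stop on an object; "newtons" is the grip in N (left out, the last holds). Time passes only in rows, so rows that do not move let the fingers close. It gives the time, the measured TCP pose, the force and the opening at its end, in the units of the state.
- telemetry.get_state(): the state, without advancing time (a new reading comes with each control period).
- imaging.get_image(name): name is "scene" or "top" or "wrist"; returns a dict with "image" (420x560x3 uint8, red, green, blue), "depth" (420x560 float32, m along the optical axis (not along the pixel's ray), 0 where there is no reading), "fov_y" (degrees; the focal length in pixels is half the picture's height over the tangent of half this angle, whatever the lens; pixels are square), "cx", "cy" (the principal point, pixels), "origin" and "attitude" of the camera in the world; the wrist camera has in their place "T_tool_cam" (4x4, takes a point from camera to tool coordinates, whose origin is the TCP and whose axes are the tool frame's). Camera axes: x right, y up, looking along -z (the intrinsics and any distortion apply to the point x, -y, -z); pixel columns grow to the right and rows downward; lengths in m; the calibration is good to about 2 mm. A picture is of the moment at which its call begins: read the wrist's pose just before it.
- workorder.sign_off(): hands the job in, once; it reports no verdict.
The state is a dict: "clock": time; "qpos": joint angles; "joint_velocities": joint speeds; "joint_torque": joint torques, N m; "ee_pos": TCP position; "eef_rot": TCP orientation; "ft_force": force on the tool from outside, world axes, zero at the start; "wrist_torque": the same for the moment, N m; "gripper_width": finger opening in m.
Only numpy, scipy, OpenCV 4.12 (cv2) and the standard library are available. Lean on these libraries where they do the work, as an engineer would, in place of code of your own. Each camera call takes 0.05 s, during which the arm holds its last target.

### The job

A flat rectangular white plate lies in one of the two lanes of the low draining ledge, too flat to get fingers under. With the fingertips, push it gently along its lane towards the ledge's open end (the end without the cream stop block) until about a third of its length sticks out past the end, so that its edge can be taken hold of later, and leave it there lying flat and straight in its lane. Do not grip or lift anything, and leave the round disc in the other lane, the jar, the beaker and the bottle where they are.

Things in the scene. Friction and masses are not known exactly. Their poses are not given: they have to be found in the camera images.
- ledge: Low fixed ledge, 180 mm (its x) by 360 mm (its y), flat dark grey top 60 mm above the bench on a cream plinth. Origin: centre of its underside, z up. Three rails 6 mm wide, 8 mm high run its whole length at x = -87, 0, +87 mm, leaving two lanes 81 mm wide centred at x = -43.5 and +43.5. Open at y = -180 mm; a cream stop block 15 mm thick, 30 mm high closes y = +180. Yaw within 0.25 rad.
- ledge_end (a point): Point on the top edge of the ledge's open end, half-way across (ledge x = 0, y = -180, z = 60 mm), axes as the ledge's. Past it, towards the ledge's -y, is a 60 mm drop to the bench; nothing stands within 70 mm of the end.
- plate_center (a point): Centre of the white ceramic plate to push: a plain rectangle 64 mm (its x) by 120 mm (its y) by 6 mm thick (z up), about 0.1 kg, loose and flat in either lane, long side along the lane within 0.06 rad. It starts wholly on the ledge, with 90 mm or more of free lane between it and the stop block. It stays where it is left; with half its length past the end it tips off.
- disc_center (a point): Centre of a loose white ceramic disc, 64 mm across and 6 mm thick, with small dark holes, lying flat in the other lane. To be left alone.
- jar_center (a point): Centre (half-way up) of an amber jar, 52 mm across and 75 mm tall, on the bench beyond the open end. To be left alone.
- beaker_center (a point): Centre (half-way up) of a white beaker, 72 mm across and 90 mm tall, on the bench behind the ledge (+x side). To be left alone.
- bottle_center (a point): Centre (half-way up) of a white bottle, 48 mm across and 110 mm tall, on the bench behind the ledge (+x side). To be left alone.
Mind the look-alikes: they are no part of the job. What is shaped like the part that bears plate_center but black is not meant.

How it is judged:
At the end, for the whole second after the job is handed in: The plate lies flat (tilt under 0.05 rad, resting on the ledge's top between the rails, not on a rail), within 0.15 rad of the ledge's direction, at rest, with 27 to 53 mm of its 120 mm length past the open end; disc, jar, beaker and bottle are within 20 mm of where they began (y of plate_center in the frame of ledge between -0.173 and -0.147 m and angle between the y axis of plate_center and the y axis of ledge, either way round below 0.15 rad and angle between plate_center's own z axis and vertical below 0.05 rad and height (world z) of plate_center between 0.06 and 0.0665 m and linear speed of plate below 0.01 m/s and distance of each of disc_center, jar_center, beaker_center, bottle_center from where it was at the start of the episode below 0.02 m); the robot touches nothing.
It fails at once if the plate is lifted (more than 10 mm above its resting height) (height (world z) of plate_center above 0.073 m).
It fails at once if the plate falls off the ledge (height (world z) of plate_center below 0.045 m).
It fails at once if the plate is gripped or pressed hard (over 25 N from the fingers) (contact force between the fingers and plate above 25 N).
It fails at once if the disc, jar, beaker or bottle is moved or lifted by 20 mm (distance of any of disc_center, jar_center, beaker_center, bottle_center from where it was at the start of the episode above 0.02 m).
It also fails if it takes over 40 s, if anything falls off the work surface, if the arm or the gripper's body presses on something with over 40 N, if the wrist force passes 120 N, or if a joint passes its speed limit or range.

## Working session

There is one attempt and no reset: what is moved stays moved. The work goes in short steps, Python scripts to look and compute and a tool call to move; the robot and the scene stay as the last step left them, time stands still between calls to the robot, and variables do not carry over. Pictures are saved under pics/ and viewed, and the job is handed in when it is done.

Besides the shell and the picture viewer there is one more tool, called after "Emit:" by a JSON object that holds its "fn" and its "kwargs", one argument or row to a line. drive_tool: Moves the arm, as the interface text tells. Shifts and turns lie within -1 to 1; 1 stands for 500 mm of shift or pi/2 rad of turn. Its arguments: {"type":"object","properties":{"plan":{"type":"array","items":{"type":"number"}},"newtons":{"type":"number"}},"required":["plan"]}

```bash
ls; mkdir -p pics; python3 - <<'E'
from rig import telemetry, imaging
import cv2,numpy as np
s=telemetry.get_state();print(s)
for n in ("scene","top"):
    d=imaging.get_image(n)
    cv2.imwrite(f"pics/{n}0.png",d["image"][:,:,::-1]); np.savez(f"{n}0.npz",**d)
    print({k:(v if k not in("image","depth") else v.shape) for k,v in d.items()})
E
```

```text
pics
{'clock': 0.0, 'qpos': array([-1.45700599e+00,  2.76639211e-01,  1.50615778e+00,  1.44690708e-06,
        1.36069589e+00, -1.21025464e-01]), 'joint_velocities': array([ 0.00059879,  0.00196403,  0.00072584, -0.00092509,  0.00232219,
       -0.00117423]), 'joint_torque': array([ 1.03981962e-03, -4.04583478e+01, -2.37225169e+01,  7.00983102e-02,
        3.42912599e-02, -1.26025366e-04]), 'ee_pos': array([ 0.13369594, -0.55864012,  0.20456973]), 'eef_rot': array([-1.30977296,  1.03540159, -1.03316775]), 'ft_force': array([-0.8067304 ,  0.23335599,  0.1578709 ]), 'wrist_torque': array([ 0.01462354,  0.01655766, -0.01796214]), 'gripper_width': 0.09404848205566894}
{'image': (420, 560, 3), 'depth': (420, 560), 'fov_y': 48.5069996581778, 'cx': 277.74919996976837, 'cy': 210.82974166246808, 'origin': array([0.96691109, 0.49584827, 0.52281841]), 'attitude': array([0.37721952, 1.21765354, 2.25890396])}
{'image': (420, 560, 3), 'depth': (420, 560), 'fov_y': 42.181392435230464, 'cx': 272.6955547439872, 'cy': 210.021377120649, 'origin': array([ 0.41181239, -0.08573584,  1.14434197]), 'attitude': array([ 0.1221918 , -0.10843825, -1.5571202 ])}
```

View pics/scene0.png

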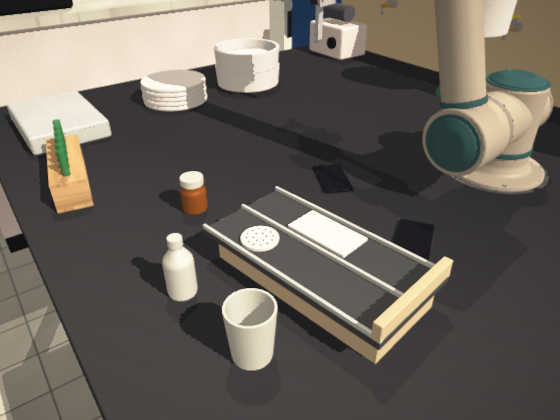

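View pics/top0.png

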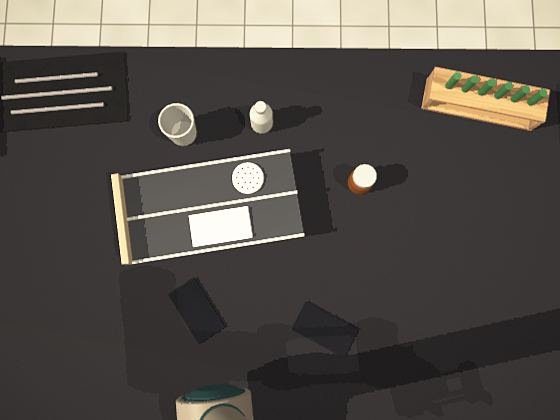

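In the top view the ledge runs from the cream stop (120,217) to the open end (about 300,193). The white plate, in the near lane at (221,227), is the only white rectangle on the ledge. The two black rectangles on the bench at (198,310) and (325,328) are the look-alikes. The disc is at (248,178), in the other lane. I'll confirm this in an enlarged crop.

```bash
cat > h.py <<'E'
import numpy as np
from scipy.spatial.transform import Rotation as R
def px2w(d,u,v,z):
    """intersect pixel ray with world plane z"""
    f=210/np.tan(np.radians(float(d["fov_y"]))/2)
    ray=np.array([(u-d["cx"])/f,-(v-d["cy"])/f,-1.0])
    r=R.from_rotvec(d["attitude"]).apply(ray); o=d["origin"]
    return o+r*(z-o[2])/r[2]
E
python3 - <<'E'
import numpy as np,cv2
d=dict(np.load("top0.npz"))
c=d["image"][140:275,100:340,::-1]
cv2.imwrite("pics/crop0.png",cv2.resize(c,None,fx=3.3,fy=3.3,interpolation=cv2.INTER_CUBIC))
im=d["image"].astype(int); m=(im.min(2)>200).astype(np.uint8)
n,l,st,ce=cv2.connectedComponentsWithStats(m)
from h import px2w
for i in range(1,n):
    if 300<st[i,4]<4000 and st[i,0]>140 and st[i,0]<280 and st[i,1]>150:
        r=cv2.minAreaRect(np.argwhere(l==i)[:,::-1].astype(np.float32)); b=cv2.boxPoints(r)
        print(st[i],ce[i],px2w(d,*ce[i],.066),[px2w(d,*p,.066).round(4)[:2] for p in b])
E
```

```text
[232 162  31  32 721] [247.16227462 177.59778086] [ 0.63721159 -0.02302691  0.066     ] [array([0.637 , 0.0208]), array([ 0.682 , -0.0219]), array([ 0.6378, -0.0661]), array([ 0.5934, -0.0235])]
[ 189  206   63   41 1929] [219.8434422  226.11767755] [0.53798159 0.02970984 0.066     ] [array([0.5598, 0.0951]), array([ 0.5802, -0.0234]), array([ 0.5164, -0.0347]), array([0.4962, 0.0828])]
[143 233 161  29 428] [223.46261682 247.26168224] [0.49585214 0.02145244 0.066     ] [array([0.4722, 0.1812]), array([ 0.5269, -0.136 ]), array([ 0.5205, -0.137 ]), array([0.4659, 0.1799])]
```

View pics/crop0.png

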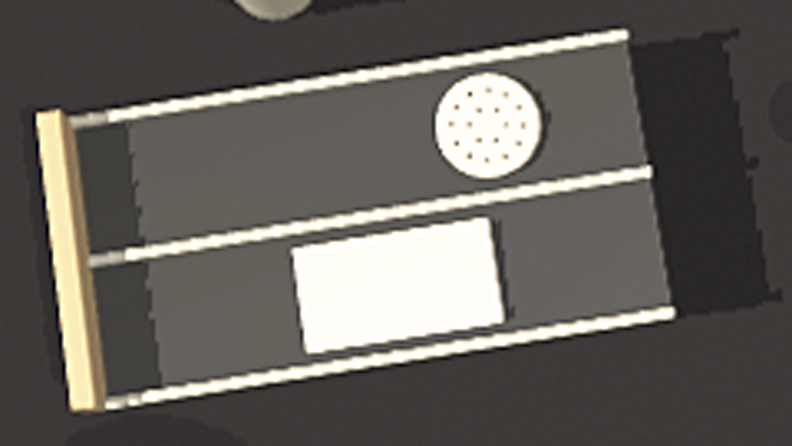

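```bash
python3 - <<'E'
import numpy as np
from h import *
d=dict(np.load("top0.npz"))
T=lambda x,y:(100+(x+.5)/3.3-.5,140+(y+.5)/3.3-.5)
P={}
for n,(x,y) in dict(upR=(629,35),midR=(652,172),lowR=(676,313),upL=(78,122),midL=(92,262),lowL=(110,405)).items():
    P[n]=px2w(d,*T(x,y),.068)[:2];print(n,P[n].round(4))
for n in("up","mid","low"):
    v=P[n+"R"]-P[n+"L"];print(n,np.arctan2(v[0],-v[1]),np.hypot(*v))
v=P["lowR"]-P["upR"];print(np.hypot(*v), np.arctan2(-v[1],-v[0]))
yaw=.170;ex=np.array([np.cos(yaw),np.sin(yaw)]);ey=np.array([-np.sin(yaw),np.cos(yaw)])
e=P["midR"]; 
for c in ([.5598,.0951],[.5802,-.0234],[.5164,-.0347],[.4962,.0828],[.538,.0297],[.6372,-.023]):
    w=np.array(c)-e;print(w@ex,w@ey-.18)
# depth check
f=210/np.tan(np.radians(d["fov_y"])/2)
for (u,v) in [(220,226),(270,215),(250,178),(363,170),(262,105),(177,118)]:
    z=d["depth"][v,u];p=R.from_rotvec(d["attitude"]).apply(np.array([(u-d["cx"])/f,-(v-d["cy"])/f,-1])*z)+d["origin"];print(u,v,p.round(3))
from rig import telemetry
s=telemetry.get_state();print(R.from_rotvec(s["eef_rot"]).as_matrix().round(3))
E
```

```text
upR [ 0.6943 -0.1097]
midR [ 0.6087 -0.1242]
lowR [ 0.5227 -0.139 ]
upL [0.6364 0.2274]
midL [0.5501 0.2144]
lowL [0.4639 0.1993]
up 0.1699263513065779 0.34197052058626826
mid 0.17150654786813982 0.3436827107381626
low 0.1720461398322012 0.3433945753528542
0.17401447969990588 0.16955307067429048
-0.011118910216681216 0.044435307140742814
-0.011061089336165127 -0.07580780765900687
-0.07585315800945223 -0.07615108165461054
-0.07588304428565333 0.04307261190841616
-0.04366918376429111 -0.016333761405481956
0.045184915317306576 -0.08505696764906182
220 226 [0.538 0.029 0.068]
270 215 [ 0.562 -0.07   0.061]
250 178 [ 0.635 -0.029  0.072]
363 170 [ 0.653 -0.255  0.076]
262 105 [ 0.775 -0.052  0.11 ]
177 118 [0.773 0.131 0.027]
[[ 0.233 -0.     0.973]
 [-0.973  0.002  0.233]
 [-0.002 -1.     0.   ]]
```

The crop confirms the white plain rectangle in the x = -43.5 lane as the target. Its centre is at ledge y of about -16 mm, so it needs roughly a 144 mm push. I'll turn the tool so the two fingertips sit side by side across the lane and narrow the opening to about 30 mm.

Emit:
{"fn": "drive_tool", "kwargs": {
  "plan": [0, 0, 0, -0.117, -0.36, 0, 0, 0, -0.117, -0.36, 0, 0, 0, -0.117, -0.36, 0, 0, 0, -0.117, -0.36, 0, 0, 0, -0.117, -0.36, 0, 0, 0, -0.117, -0.36, 0, 0, 0, -0.117, -0.36, 0, 0, 0, -0.117, -0.36],
  "newtons": 10
}}

```text
clock: 1.1
ee_pos: [0.1337, -0.5589, 0.205]
eef_rot: [-1.567, -0.11, 0.11]
ft_force: [-0.8, 0.6, 0.6]
gripper_width: 0.03
```

Emit:
{"fn": "drive_tool", "kwargs": {
  "plan": [0, 0, 0, -0.023, -0.36, 0.062, 0, 0.076, 0, -0.36, 0.062, 0, 0.076, 0, -0.36, 0.062, 0, 0.076, 0, -0.36, 0.062, 0, 0.076, 0, -0.36, 0.062, 0, 0.076, 0, -0.36, 0.062, 0, 0.076, 0, -0.36, 0.062, 0, 0.076, 0, -0.36]
}}

```text
clock: 2.1
ee_pos: [0.303, -0.2588, 0.2055]
eef_rot: [-1.567, -0.132, 0.131]
ft_force: [0.3, -0.3, -0.1]
gripper_width: 0.03
```

Emit:
{"fn": "drive_tool", "kwargs": {
  "plan": [0.062, 0, 0.076, 0, -0.36, 0.062, 0, 0.076, 0, -0.36, 0.062, 0, 0.076, 0, -0.36, 0.062, 0, 0.076, 0, -0.36, 0.062, 0, 0.076, 0, -0.36, 0.062, 0, 0.076, 0, -0.36, 0.062, 0, 0.076, 0, -0.36, 0.062, 0, 0.076, 0, -0.36]
}}

```text
clock: 3.1
ee_pos: [0.4959, 0.0829, 0.2054]
eef_rot: [-1.567, -0.132, 0.132]
ft_force: [0.2, -0.9, 0.4]
gripper_width: 0.0303
```

```bash
cat > st.py <<'E'
import numpy as np
from h import *
from rig import telemetry
s=telemetry.get_state();M=R.from_rotvec(s["eef_rot"]).as_matrix();p=s["ee_pos"]
yaw=.1705;ex=np.array([np.cos(yaw),np.sin(yaw)]);ey=np.array([-np.sin(yaw),np.cos(yaw)])
O=np.array([.6087,-.1242])+.18*ey
w=p[:2]-O
print("t",s["clock"],"tcp",p.round(4),"ledge",(w@ex).round(4),(w@ey).round(4),"toolyaw",np.arctan2(M[1,0],M[0,0]).round(4),"tilt",M[2].round(3),"F",s["ft_force"].round(1),s["gripper_width"])
E
python3 st.py
```

```text
t 3.1 tcp [0.4959 0.0829 0.2054] ledge -0.076 0.0432 toolyaw 0.1685 tilt [ 0. -1. -0.] F [ 0.2 -0.9  0.4] 0.030313988624186553
```

Emit:
{"fn": "drive_tool", "kwargs": {
  "plan": [0, 0, 0, 0, -0.36, 0, 0, 0, 0, -0.36]
}}

```text
clock: 3.35
ee_pos: [0.4947, 0.081, 0.2051]
eef_rot: [-1.567, -0.132, 0.135]
ft_force: [-0.3, -0.2, 0.0]
gripper_width: 0.0303
```

```bash
python3 st.py
```

```text
t 3.35 tcp [0.4947 0.081  0.2051] ledge -0.0775 0.0416 toolyaw 0.1699 tilt [-0.001 -1.    -0.001] F [-0.3 -0.2  0. ] 0.03026981268463532
```

Move +34 mm across and +44 mm along the lane, then down to about z = 0.095 to check.

Emit:
{"fn": "drive_tool", "kwargs": {
  "plan": [0.034, 0, 0.044, 0, -0.36, 0.034, 0, 0.044, 0, -0.36, 0, 0.07, 0, 0, -0.36, 0, 0.07, 0, 0, -0.36, 0, 0.07, 0, 0, -0.36, 0, 0, 0, 0, -0.36]
}}

```text
clock: 4.1
ee_pos: [0.5186, 0.1287, 0.0984]
eef_rot: [-1.567, -0.127, 0.137]
ft_force: [0.1, 1.1, -0.2]
gripper_width: 0.03
```

```bash
python3 st.py; python3 - <<'E'
from rig import imaging
import cv2,numpy as np
for n in ("scene","wrist"):
    d=imaging.get_image(n); im=d["image"][:,:,::-1]
    if n=="scene": im=cv2.resize(im[150:350,180:480],None,fx=2.6,fy=2.6)
    cv2.imwrite(f"pics/{n}1.png",im)
E
```

```text
t 4.1 tcp [0.5186 0.1287 0.0984] ledge -0.0458 0.0845 toolyaw 0.1679 tilt [-0.006 -1.    -0.   ] F [ 0.1  1.1 -0.2] 0.030004317579242518
```

View pics/scene1.png

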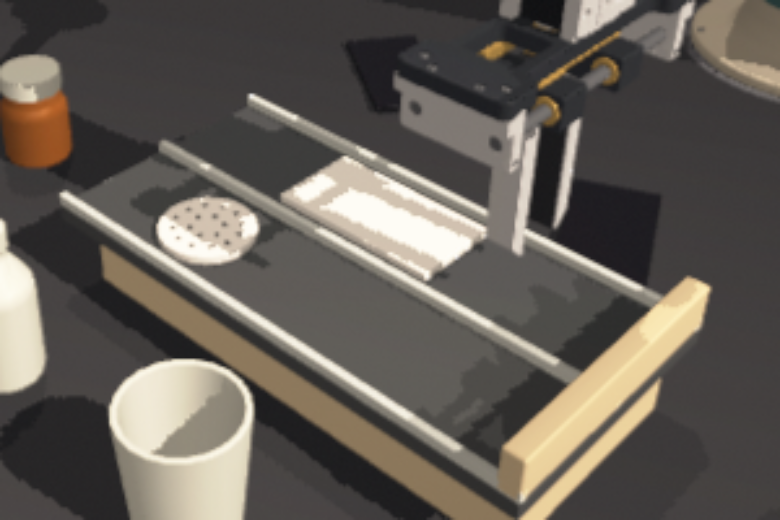

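View pics/wrist1.png

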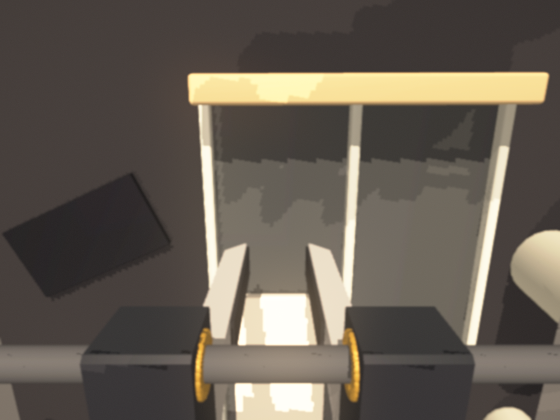

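The scene picture shows the fingertips hanging in the lane behind the plate (tip at 520,250). In the wrist picture they sit between the lane's two rails (212 and 350 px), and the lane is free. Next I lower to about 3 mm above the ledge top.

Emit:
{"fn": "drive_tool", "kwargs": {
  "plan": [0.004, 0.03, 0, 0, -0.36, 0, 0.03, 0, 0, -0.36, 0, 0.01, 0, 0, -0.36, 0, 0, 0, 0, -0.36, 0, 0, 0, 0, -0.36]
}}

```text
clock: 4.82
ee_pos: [0.5237, 0.1309, 0.0656]
eef_rot: [-1.567, -0.134, 0.134]
ft_force: [0.5, 0.1, 0.1]
gripper_width: 0.0306
```

```bash
python3 st.py
```

```text
t 4.825 tcp [0.5237 0.1309 0.0656] ledge -0.0405 0.0858 toolyaw 0.1706 tilt [ 0. -1. -0.] F [0.5 0.1 0.1] 0.030643458273012257
```

Emit:
{"fn": "drive_tool", "kwargs": {
  "plan": [-0.005, 0.006, 0, 0, -0.36, 0, 0, 0, 0, -0.36, 0, 0, 0, 0, -0.36]
}}

```text
clock: 5.2
ee_pos: [0.521, 0.1304, 0.0625]
eef_rot: [-1.567, -0.134, 0.134]
ft_force: [-0.4, 0.4, 0.5]
gripper_width: 0.0303
```

```bash
python3 st.py;python3 st.py;
```

```text
t 5.2 tcp [0.521  0.1304 0.0625] ledge -0.0433 0.0858 toolyaw 0.1704 tilt [ 0. -1. -0.] F [-0.4  0.4  0.5] 0.03033954874418816
t 5.2 tcp [0.521  0.1304 0.0625] ledge -0.0433 0.0858 toolyaw 0.1704 tilt [ 0. -1. -0.] F [-0.4  0.4  0.5] 0.03033954874418816
```

Emit:
{"fn": "drive_tool", "kwargs": {
  "plan": [0, 0, -0.015, 0, -0.36, 0, 0, -0.015, 0, -0.36, 0, 0, -0.012, 0, -0.36, 0, 0, -0.01, 0, -0.36, 0, 0, -0.01, 0, -0.36, 0, 0, -0.01, 0, -0.36, 0, 0, -0.01, 0, -0.36, 0, 0, -0.01, 0, -0.36]
}}

```text
clock: 6.2
ee_pos: [0.5288, 0.0848, 0.0624]
eef_rot: [-1.567, -0.134, 0.134]
ft_force: [-1.8, 0.8, -0.8]
gripper_width: 0.0301
```

```bash
python3 st.py; cat > look.py <<'E'
import sys,cv2,numpy as np
from rig import imaging
from h import *
k=sys.argv[1]
d=imaging.get_image("top");s=imaging.get_image("scene")
c=d["image"][140:275,100:340,::-1]
cv2.imwrite(f"pics/t{k}.png",cv2.resize(c,None,fx=3.3,fy=3.3,interpolation=cv2.INTER_CUBIC))
cv2.imwrite(f"pics/s{k}.png",cv2.resize(s["image"][150:350,180:480,::-1],None,fx=2.6,fy=2.6))
np.savez(f"t{k}.npz",**d);np.savez(f"s{k}.npz",**s)
E
python3 look.py 2
```

```text
t 6.2 tcp [0.5288 0.0848 0.0624] ledge -0.0433 0.0396 toolyaw 0.1705 tilt [-0. -1.  0.] F [-1.8  0.8 -0.8] 0.030054141926645465
```

View pics/t2.png

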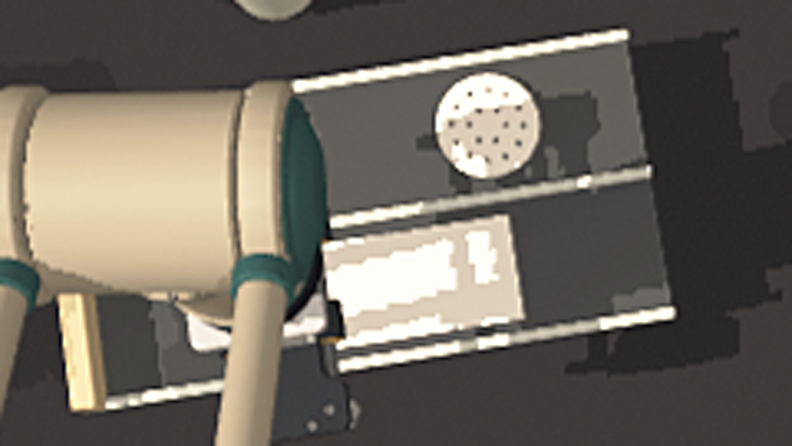

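View pics/s2.png

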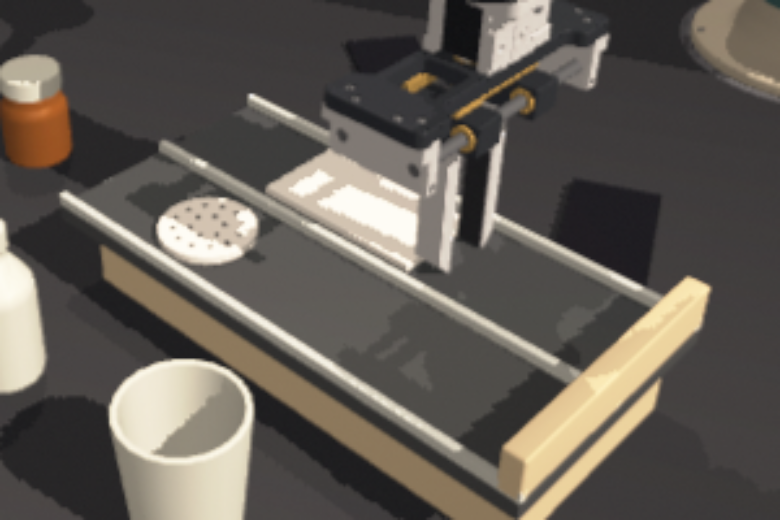

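The plate is sliding straight: its front edge moved from crop x 503 to 523 px, about 12 mm, and the disc hasn't moved. Contact force is about 2 N. I'll keep pushing.

Emit:
{"fn": "drive_tool", "kwargs": {
  "plan": [0, 0, -0.01, 0, -0.36, 0, 0, -0.012, 0, -0.36, 0, 0, -0.012, 0, -0.36, 0, 0, -0.012, 0, -0.36, 0, 0, -0.012, 0, -0.36, 0, 0, -0.012, 0, -0.36, 0, 0, -0.012, 0, -0.36, 0, 0, -0.012, 0, -0.36]
}}

```text
clock: 7.3
ee_pos: [0.5368, 0.0383, 0.0624]
eef_rot: [-1.567, -0.134, 0.134]
ft_force: [0.4, 1.5, -0.5]
gripper_width: 0.0303
```

Emit:
{"fn": "drive_tool", "kwargs": {
  "plan": [0, 0, -0.012, 0, -0.36, 0, 0, -0.012, 0, -0.36, 0, 0, -0.012, 0, -0.36, 0, 0, -0.012, 0, -0.36, 0, 0, -0.012, 0, -0.36, 0, 0, -0.012, 0, -0.36, 0, 0, -0.01, 0, -0.36, 0, 0, 0, 0, -0.36]
}}

```text
clock: 8.3
ee_pos: [0.5438, -0.0022, 0.0625]
eef_rot: [-1.567, -0.134, 0.133]
ft_force: [0.8, -0.9, 0.4]
gripper_width: 0.03
```

```bash
python3 st.py; python3 look.py 3
```

```text
t 8.3 tcp [ 0.5438 -0.0022  0.0625] ledge -0.0433 -0.0488 toolyaw 0.17 tilt [ 0. -1. -0.] F [ 0.8 -0.9  0.4] 0.03004580092216997
```

View pics/t3.png

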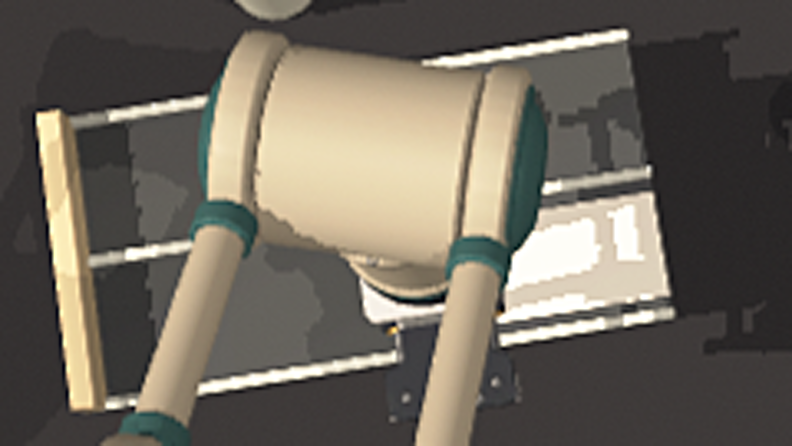

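View pics/s3.png

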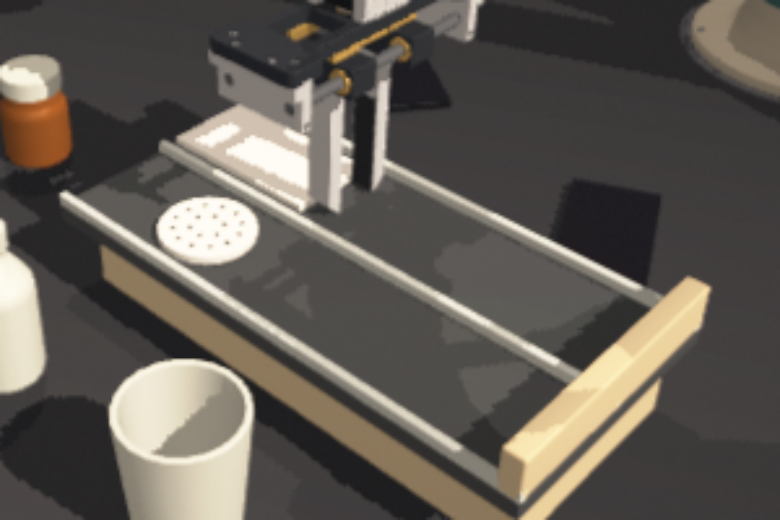

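The plate's front edge now sits almost at the ledge end (crop x about 660 px), consistent with the fingertip reading of about 3.6 mm short. It is straight. I'll push another 43.5 mm for 40 mm of overhang.

Emit:
{"fn": "drive_tool", "kwargs": {
  "plan": [0, 0, -0.01, 0, -0.36, 0, 0, -0.012, 0, -0.36, 0, 0, -0.012, 0, -0.36, 0, 0, -0.012, 0, -0.36, 0, 0, -0.012, 0, -0.36, 0, 0, -0.012, 0, -0.36, 0, 0, -0.01, 0, -0.36, 0, 0, -0.007, 0, -0.36]
}}

```text
clock: 9.4
ee_pos: [0.5511, -0.0449, 0.0625]
eef_rot: [-1.567, -0.134, 0.134]
ft_force: [-0.6, 1.2, 0.0]
gripper_width: 0.0304
```

Emit:
{"fn": "drive_tool", "kwargs": {
  "plan": [0, 0, 0, 0, -0.36, 0, 0, 0, 0, -0.36]
}}

```text
clock: 9.65
ee_pos: [0.551, -0.0446, 0.0624]
eef_rot: [-1.567, -0.134, 0.134]
ft_force: [0.4, 0.2, -0.1]
gripper_width: 0.0301
```

```bash
python3 st.py; python3 look.py 4
```

```text
t 9.65 tcp [ 0.551  -0.0446  0.0624] ledge -0.0433 -0.0918 toolyaw 0.1705 tilt [-0. -1. -0.] F [ 0.4  0.2 -0.1] 0.03007415241557157
```

View pics/t4.png

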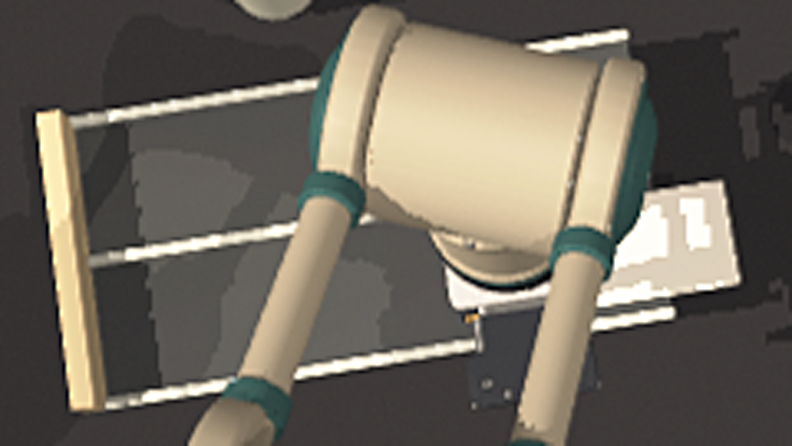

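The front corners are now at crop (724,181) and (741,282), well past the end. I'll back the fingers off along the lane, raise them and move them away so the view is clear.

Emit:
{"fn": "drive_tool", "kwargs": {
  "plan": [0, 0, 0.02, 0, -0.36, 0, 0, 0.03, 0, -0.36, 0, -0.05, 0.02, 0, -0.36, 0, -0.1, 0, 0, -0.36, 0, -0.1, 0, 0, -0.36, 0, -0.05, 0.09, 0, -0.36, -0.04, 0, 0.1, 0, -0.36, -0.06, 0, 0.1, 0, -0.36]
}}

```text
clock: 10.75
ee_pos: [0.4705, 0.1266, 0.2128]
eef_rot: [-1.566, -0.135, 0.133]
ft_force: [0.0, 0.4, -0.1]
gripper_width: 0.0301
```

Emit:
{"fn": "drive_tool", "kwargs": {
  "plan": [-0.06, 0, 0.1, 0, -0.36, -0.06, 0, 0.1, 0, -0.36, -0.06, 0, 0.1, 0, -0.36, 0, 0, 0, 0, -0.36, 0, 0, 0, 0, -0.36]
}}

```text
clock: 11.38
ee_pos: [0.3569, 0.2571, 0.2125]
eef_rot: [-1.567, -0.136, 0.135]
ft_force: [0.4, -0.6, 0.1]
gripper_width: 0.0302
```

```bash
python3 st.py; python3 look.py 5; python3 - <<'E'
import numpy as np,cv2
from h import *
d=dict(np.load("t5.npz"));im=d["image"].astype(int); m=(im.min(2)>170).astype(np.uint8)
n,l,st,ce=cv2.connectedComponentsWithStats(m)
yaw=.1705;ex=np.array([np.cos(yaw),np.sin(yaw)]);ey=np.array([-np.sin(yaw),np.cos(yaw)]);O=np.array([.6087,-.1242])+.18*ey
for i in range(1,n):
    if 300<st[i,4]<4000 and st[i,0]>140 and st[i,0]<320 and st[i,1]>150:
        b=cv2.boxPoints(cv2.minAreaRect(np.argwhere(l==i)[:,::-1].astype(np.float32)))
        f=lambda p:(lambda w:(round(w@ex,4),round(w@ey,4)))(px2w(d,*p,.066)[:2]-O)
        print(st[i],f(ce[i]),[f(p) for p in b])
a=dict(np.load("top0.npz"));print("diff jar/beaker/bottle",np.abs(a["image"][90:160,150:290].astype(int)-im[90:160,150:290]).max(2).__gt__(60).sum(),np.abs(a["image"][150:200,340:385].astype(int)-im[150:200,340:385]).max(2).__gt__(60).sum())
E
```

```text
t 11.375 tcp [0.3569 0.2571 0.2125] ledge -0.1834 0.2385 toolyaw 0.1721 tilt [ 0.001 -1.    -0.001] F [ 0.4 -0.6  0.1] 0.03023538781541173
[232 162  32  32 753] (np.float64(0.0451), np.float64(-0.0851)) [(np.float64(0.0525), np.float64(-0.0419)), (np.float64(0.0896), np.float64(-0.0916)), (np.float64(0.0374), np.float64(-0.1286)), (np.float64(0.0008), np.float64(-0.079))]
[ 260  195   64   40 1920] (np.float64(-0.0433), np.float64(-0.1612)) [(np.float64(-0.0105), np.float64(-0.1014)), (np.float64(-0.0107), np.float64(-0.2218)), (np.float64(-0.076), np.float64(-0.2206)), (np.float64(-0.0756), np.float64(-0.1013))]
diff jar/beaker/bottle 0 0
```

View pics/t5.png

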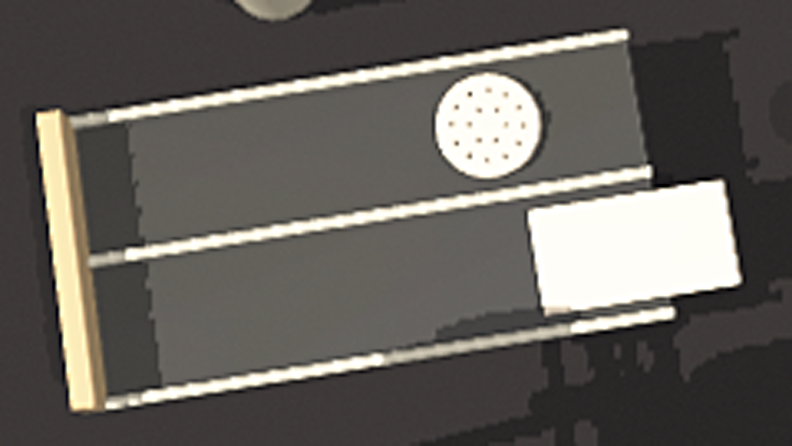

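View pics/s5.png

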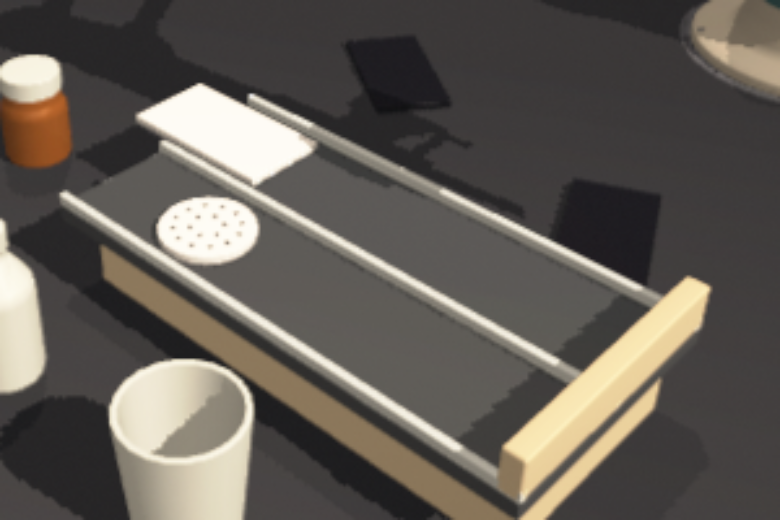

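The plate (crop corners 528,210 to 741,282) lies straight in its lane with about 41 mm past the end. The disc, jar, beaker and bottle haven't moved, and the arm is clear.

```bash
python3 -c "
from rig import workorder
print(workorder.sign_off())"
```

```text
the job is handed in; nothing more can be done
None
```

The plate now lies flat and straight in its lane with about 41 mm of its 120 mm length past the open end, and I handed the job in at about 11.4 s. I pushed it about 145 mm along the x = -43.5 lane with the two fingertips side by side, then backed off and raised the arm clear.

- **Plate position:** the last top picture puts its centre at ledge y of about -0.161 m, inside the -0.173 to -0.147 window. It is within about 0.01 rad of the ledge's direction. The camera is good to about 2 mm.
- **Flatness:** I judged this from the pictures. The plate sits between the rails in both views, but I did not measure its tilt.
- **Push force:** the wrist force readings I took between moves stayed around 2 N or less. I did not see the peaks within a move.
- **Other objects:** the disc measured within 1 mm of where it began. The top-view areas around the jar, beaker and bottle showed no change.
- **Checks:** none failed or disagreed, and the sign-off gave no verdict.

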